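Line up nut blanks against the sanding fence with a straightedge

ROBOT

A 7-joint arm with a two-finger parallel gripper is mounted at the origin on a cart in front of the work surface, level with it; the furniture and walls round the work are solid. World frame = base frame: x ahead of the robot, y to its left, z up, the work surface at z = 0. Lengths are in m, angles in rad, forces in N, time in s.
With the tool pointing down it reaches from about 0.425 to 1.025 m from the base axis. Payload 9.4 kg.
Tool frame: the origin (TCP) lies at the very end of the fingers, on their centre line; the grasp point (between the pads) lies 19 mm behind it (arm.grasp_offset is the distance from the TCP to the grasp point, in m); z points along the fingers, y is the line along which they close (so a half turn about z gives the same grasp; the last joint's range is limited). The gripper opens to 93 mm and grips with 3 to 60 N. Pads are 15 mm wide; open, the fingers measure 128 mm over their backs; the gripper's body (75 mm by 188 mm) begins 65 mm behind the grasp point.
Start: joints at [1.129, 0.599, -0.003, 1.599, 0.002, 0.943, -0.08], TCP at [0.259, -0.677, 0.219] pointing down, gripper open.
Joint ranges: [-2.57, 2.57], [-0.35, 1.97], [-1.29, 1.29], [0.11, 2.56], [-1.05, 4.19], [0.11, 1.86], [-2.63, 2.63]. Speed limits (rad/s): [2.22, 2.22, 3.01, 3.01, 3.14, 3.14, 3.14].

INTERFACE

Orientations are given as [roll, pitch, yaw] about the fixed x, y, z axes, in that order (R = Rz(yaw) Ry(pitch) Rx(roll)).
In Python, from bench import arm, vision gives the robot as it stands.
- The arm moves only by the tool apply_moves, never from a script. Its argument "deltas" is a list of rows, each an object of numbers: "fingers": the opening in per cent of the stroke, from 0 (shut) to 100 (fully open); "dx", "dy", "dz": the shift along the tool's x, y, z in mm; "turn": the turn about the tool's z in rad. In form: [{"fingers": .., "dx": .., "dy": .., "dz": .., "turn": ..}, ...]. A call has exactly 5 rows; each row is the pose to reach, as a shift and turn from the pose commanded when the call began, along the tool's axes at that moment; what a row does not reach only later rows make up. A row lasts 1/8 s, in which the tool goes at most 62.5 mm and 10.7 degrees, less where a joint would pass 70% of its speed; a pose out of reach is approached as far as the arm can. A call with a gripper value outside its range is refused whole. The fingers move at their own pace and stop on an object; the grip force is fixed at half the most. Time passes only in rows, so rows that repeat a pose let the fingers close, or fill a call up. It gives the time, the measured TCP pose, the force, the opening and the grip force at its end, in the units of the state.
- arm.state(): the state, without advancing time (a new reading comes with each control period).
- vision.get_image(name): name is "scene" or "top"; returns the picture (400x640x3 uint8, red, green, blue); there is no depth.
- vision.camera_info(name): a dict with "mtx" (3x3 intrinsics, pixels), "rvec" (rotation vector, rad) and "tvec" (3), from world to camera coordinates, as OpenCV has them. Camera axes: x right, y down, z forward; pixel columns grow to the right and rows downward; lengths in m; the calibration is good to about 2 mm. A picture is of the moment at which its call begins. camera_info takes no time and is no camera call.
- arm.hand_in(): hands the job in; it is judged then, once.
The state is a dict: "t": time; "joints": joint angles; "joint_vel": joint speeds; "effort": joint torques, N m; "tool_pos": TCP position; "ee_rot": TCP orientation; "wrist_force": force on the tool from outside, world axes, zero at the start; "torque": the same for the moment, N m; "gripper_width": finger opening in m; "finger_force": force on a finger pad.
Only numpy, scipy, OpenCV 4.12 (cv2) and the standard library are available. Lean on these libraries where they do the work, as an engineer would, in place of code of your own. Each camera call takes 0.05 s, during which the arm holds its last target. There are 200 camera calls.

TASK

Line up the four bone nut blanks for sanding: pick up the straightedge by its wooden grip and push the whole row with its edge until every blank lies flat and flush along the aluminium fence. Keep it pressed there for a full second, squarely on all four blanks at once, with a firm push of about 15 N in all (more than 25 N against the fence would chip the bone), touching the blanks only with the straightedge. Then lay the straightedge back flat on the bare bench between the mat and the guitar neck, leaving the blanks in line and the bottle, reel and parts box undisturbed.

Things in the scene. Friction and masses are not known exactly. Their poses are not given: they have to be found in the camera images.
- board: Dark hardwood sanding board, 170 (its x) x 310 (its y) x 12 mm, fixed on the black bench mat; it lies at a different place and yaw each time. Origin: centre of its underside; its top is 12 mm above the origin. Its +x axis points away from the robot, toward the fence.
- fence_face (a point): Middle of the near face of the aluminium fence, at the level of the board's top. The fence, 18 x 300 x 14 mm (high), is rigidly screwed to the board along its far side; its straight near face runs along the board's y axis, 50 mm ahead (+x) of the board's centre. The point's axes are the board's: +x goes into the fence.
- straightedge: Levelling beam: straight aluminium bar 20 (its x) x 260 (its y) x 20 mm (high), about 0.3 kg, with a brown wooden grip rail 18 (x) x 90 (y) mm along its middle, 20 to 62 mm above the underside. Lies loose on the bare bench (z = 0) left of the mat. Origin: centre of its underside. Both long sides are alike. Carried 2 mm clear of the board it meets the blanks well.
- straightedge_grip (a point): Point in the middle of the straightedge's wooden grip rail, 46 mm above its underside: place to grip, fingers closing along the straightedge's x across the 18 mm thickness.
- bench_mat: Black mat 353 (x) x 599 (y) mm lying on the bench, fixed, top 7.7 mm above the bench. Origin: centre of its underside.
- blank_1: Bone nut blank 1 of four alike, counted at the start from right to left (-y to +y): cream bar 10 (its x) x 50 (its y) x 10 mm (high), about 15 g, loose on the board before the fence, turned up to 0.3 rad. Origin: centre of its underside. Rigid, like the fence. Up to a third of the push on the row goes into friction on the board, not the fence.
- blank_2: Bone nut blank 2 of four alike, counted at the start from right to left (-y to +y): cream bar 10 (its x) x 50 (its y) x 10 mm (high), about 15 g, loose on the board before the fence, turned up to 0.3 rad. Origin: centre of its underside. Rigid, like the fence. Up to a third of the push on the row goes into friction on the board, not the fence.
- blank_3: Bone nut blank 3 of four alike, counted at the start from right to left (-y to +y): cream bar 10 (its x) x 50 (its y) x 10 mm (high), about 15 g, loose on the board before the fence, turned up to 0.3 rad. Origin: centre of its underside. Rigid, like the fence. Up to a third of the push on the row goes into friction on the board, not the fence.
- blank_4: Bone nut blank 4 of four alike, counted at the start from right to left (-y to +y): cream bar 10 (its x) x 50 (its y) x 10 mm (high), about 15 g, loose on the board before the fence, turned up to 0.3 rad. Origin: centre of its underside. Rigid, like the fence. Up to a third of the push on the row goes into friction on the board, not the fence.
- dye_bottle: Small brown dye bottle with black dropper cap, 33 mm across, 102 mm high, standing loose behind the board. Origin: centre of its underside.
- solder_spool: White reel of solder lying flat, 55 mm across, 28 mm high, loose on the bare bench, beyond the left end of the board. Origin: centre of its underside.
- parts_box: Clear plastic parts box, 69 x 72 x 35 mm, loose on the mat right of the board. Origin: centre of its underside.
- fence: Aluminium fence on the board (see point fence_face, which lies at its origin).

How it is judged:
By the outcome, as a careful person would: the job done as asked, in the order asked, and still so for the second after the job is handed in, with the robot touching nothing.
It also fails if it takes over 64 s, if anything falls off the work surface, if the arm or the gripper's body presses on something with over 40 N, if the wrist force passes 120 N, or if a joint passes its speed limit or range.

## Working session

There is one attempt and no reset: what is moved stays moved. The work goes in short steps, Python scripts to look and compute and a tool call to move; the robot and the scene stay as the last step left them, time stands still between calls to the robot, and variables do not carry over. Pictures are saved under pics/ and viewed, at most 10 in all, crops included, and the job is handed in when it is done.

Besides the shell and the picture viewer there is one more tool, called after "Emit:" in YAML: its name, and indented under it one key for each argument. apply_moves: Moves the arm, as the interface text tells. Its arguments: {"type":"object","properties":{"deltas":{"type":"array","items":{"type":"object","properties":{"fingers":{"type":"number"},"dx":{"type":"number"},"dy":{"type":"number"},"dz":{"type":"number"},"turn":{"type":"number"}}}}},"required":["deltas"]}

```bash
mkdir -p pics
cat > h.py <<'E'
import numpy as np, cv2
from bench import arm, vision
def snap(n,f):
    im=vision.get_image(n); cv2.imwrite('pics/'+f,im[:,:,::-1]); return im
def px2w(n,uv,z):
    c=vision.camera_info(n); R=cv2.Rodrigues(np.array(c['rvec'],float))[0]; t=np.array(c['tvec'],float).ravel()
    uv=np.atleast_2d(np.array(uv,float)); zs=np.broadcast_to(z,(len(uv),))
    d=(np.linalg.inv(c['mtx'])@np.c_[uv,np.ones(len(uv))].T).T@R; C=-R.T@t
    return C+d*((zs-C[2])/d[:,2])[:,None]
def w2px(n,p):
    c=vision.camera_info(n)
    return cv2.projectPoints(np.atleast_2d(np.array(p,float)),np.array(c['rvec'],float),np.array(c['tvec'],float),np.array(c['mtx'],float),None)[0].reshape(-1,2)
E
python3 - <<'E'
from h import *
snap('top','top0.png');snap('scene','scene0.png')
print(arm.state())
for n in('top','scene'):print(vision.camera_info(n))
E
```

```text
{'t': 0.1, 'joints': array([ 1.12933311,  0.60003635, -0.00256322,  1.60001275,  0.00178531,
        0.94289089, -0.07983341]), 'joint_vel': array([ 0.00051394, -0.00218169, -0.00018592, -0.00363597, -0.00163157,
       -0.00070085,  0.0001498 ]), 'effort': array([ 4.09256550e-03, -7.66562247e+01,  1.50214892e+00, -2.52935886e+01,
       -5.23136579e-02,  1.36713817e-02,  5.24022835e-05]), 'tool_pos': array([ 0.25848431, -0.67691294,  0.21786562]), 'ee_rot': array([-3.14025157e+00,  1.03263043e-04,  3.64796064e-01]), 'wrist_force': array([ 1.28099038, -0.82060198, -0.06515999]), 'torque': array([-0.03968806,  0.03562768, -0.02849352]), 'finger_force': 0.0, 'gripper_width': 0.09302833842270859}
{'mtx': array([[433.32026544,   0.        , 325.71313755],
       [  0.        , 433.32026544, 195.44776434],
       [  0.        ,   0.        ,   1.        ]]), 'rvec': array([ 2.15216737, -2.1208769 ,  0.17682916]), 'tvec': array([-0.21026543,  0.62380967,  1.306157  ])}
{'mtx': array([[434.68367918,   0.        , 324.13327452],
       [  0.        , 434.68367918, 191.83237086],
       [  0.        ,   0.        ,   1.        ]]), 'rvec': array([ 1.18888459, -2.32240321,  0.94643297]), 'tvec': array([0.17767178, 0.50202532, 0.71893534])}
```

View pics/top0.png

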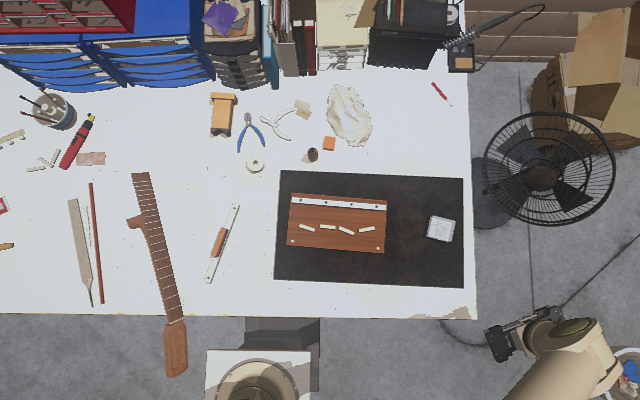

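View pics/scene0.png

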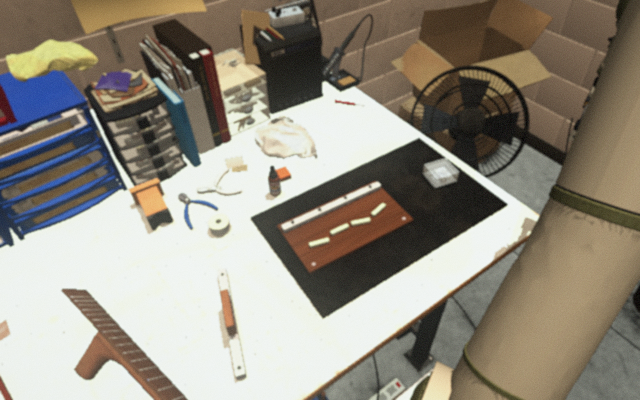

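The top view shows the straightedge from (237,205) to (208,281), the board at about (288–386, 194–254) with the blanks near row 229, and the neck at column 160. Next I'll enlarge this area.

Run:
```python
from h import *
im=cv2.imread('pics/top0.png')
cv2.imwrite('pics/c1.png',cv2.resize(im[185:285,200:400],None,fx=4,fy=4,interpolation=cv2.INTER_CUBIC))
```

```text
(no output)
```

View pics/c1.png

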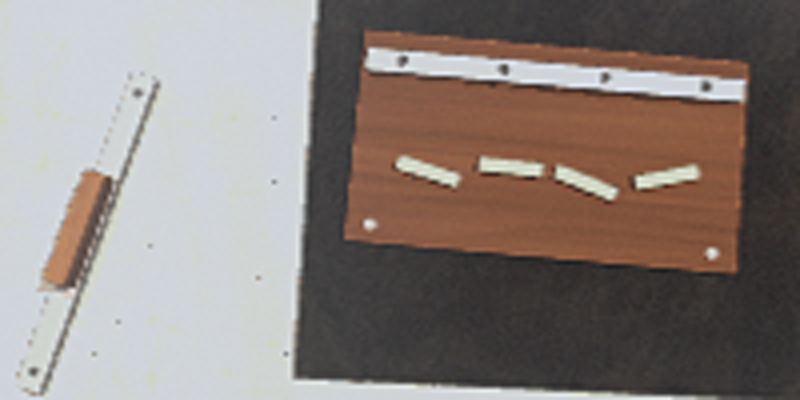

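The crop (4x, origin 200,185) shows the straightedge's screws at (138,92) and (33,371). Board corners are (365,30), (749,63), (737,272) and (345,240), the fence's near top edge runs from (365,71) to (745,97), and the blanks are at (428,171), (511,168), (586,183) and (667,177).

Run:
```python
from h import *
P=lambda a,z:px2w('top',(np.array(a)+.5)/4-.5+np.array([200,185]),z)
c=vision.camera_info('top');R=cv2.Rodrigues(c['rvec'])[0];print('cam',-R.T@c['tvec'])
b=P([(365,30),(749,63),(737,272),(345,240)],.0197)
print('board',b[:,:2].round(4),b.mean(0))
for i,j,n in((0,1,'far'),(3,2,'near'),(3,0,'left'),(2,1,'right')):
    d=b[j]-b[i];print(n,np.linalg.norm(d),np.degrees(np.arctan2(d[1],d[0])))
f=P([(365,71),(745,97)],.0337);d=f[1]-f[0];print('fence',f[:,:2],f.mean(0),np.degrees(np.arctan2(d[1],d[0]))+90,np.linalg.norm(d))
f=P([(366,47),(745,80)],.0337);d=f[1]-f[0];print('fencefar',f[:,:2],f.mean(0),np.degrees(np.arctan2(d[1],d[0]))+90,np.linalg.norm(d))
s=P([(138,92),(33,371)],.02);d=s[0]-s[1];print('se',s[:,:2],s.mean(0),np.degrees(np.arctan2(d[1],d[0])),np.linalg.norm(d))
s=P([(133,70),(158,78),(17,388),(42,394)],.02);print(s[:,:2],s.mean(0))
print('grip',P([(85,168),(110,177),(41,283),(67,291)],.062)[:,:2],P([(85,168),(110,177),(41,283),(67,291)],.062).mean(0))
print('blanks',P([(428,171),(511,168),(586,183),(667,177)],.0297)[:,:2])
print('mat left',P([(317,0),(294,378)],.0077)[:,:2])
```

```text
cam [ 0.40538734 -0.20093822  1.39092815]
board [[ 0.6412 -0.0891]
 [ 0.619  -0.3972]
 [ 0.4528 -0.3863]
 [ 0.4733 -0.078 ]] [ 0.54659719 -0.23766128  0.0197    ]
far 0.3088886710737001 -94.12768672986961
near 0.30903439926817394 -93.80404663959018
left 0.16825701110884164 -3.7872268306398
right 0.16651234934241 -3.735210878686187
fence [[ 0.605898   -0.0911567 ]
 [ 0.58958825 -0.39179785]] [ 0.59774312 -0.24147728  0.0337    ] -3.1052461194615404 0.30108322214613564
fencefar [[ 0.6251489  -0.09141956]
 [ 0.60315444 -0.3919092 ]] [ 0.61415167 -0.24166438  0.0337    ] -4.186323044752626 0.30129350834932705
se [[0.58831486 0.09047155]
 [0.36857401 0.16129973]] [0.47844443 0.12588564 0.02      ] -17.86547814942803 0.23087372259227062
[[0.60598369 0.09533221]
 [0.59982405 0.07506066]
 [0.35544573 0.17293875]
 [0.35116284 0.15329847]] [0.47810408 0.12415752 0.02      ]
grip [[0.52329629 0.11931926]
 [0.51666861 0.09978813]
 [0.43540834 0.14799111]
 [0.42968417 0.12793099]] [0.47626435 0.12375737 0.062     ]
blanks [[ 0.52775517 -0.14254696]
 [ 0.53107537 -0.2077745 ]
 [ 0.52013688 -0.2668545 ]
 [ 0.52578801 -0.33050331]]
mat left [[ 0.66742487 -0.04848433]
 [ 0.36579565 -0.04013315]]
```

Emit:
apply_moves:
  deltas:
    - {"fingers": 100, "dx": 49, "dy": -28, "dz": 0, "turn": -0.16}
    - {"fingers": 100, "dx": 98, "dy": -55, "dz": 0, "turn": -0.33}
    - {"fingers": 100, "dx": 148, "dy": -83, "dz": 0, "turn": -0.49}
    - {"fingers": 100, "dx": 198, "dy": -110, "dz": 0, "turn": -0.66}
    - {"fingers": 100, "dx": 247, "dy": -138, "dz": 0, "turn": -0.82}

```text
t: 0.72
tool_pos: [0.4411, -0.4586, 0.2184]
ee_rot: [-3.141, -0.0, 1.19]
wrist_force: [-0.5, -0.8, 0.1]
gripper_width: 0.0927
finger_force: 0.0
```

As expected; on to the straightedge.

Emit:
apply_moves:
  deltas:
    - {"fingers": 100, "dx": 60, "dy": -7, "dz": 0, "turn": -0.16}
    - {"fingers": 100, "dx": 120, "dy": -14, "dz": 0, "turn": -0.33}
    - {"fingers": 100, "dx": 180, "dy": -21, "dz": 0, "turn": -0.49}
    - {"fingers": 100, "dx": 240, "dy": -28, "dz": 0, "turn": -0.66}
    - {"fingers": 100, "dx": 299, "dy": -35, "dz": 0, "turn": -0.82}

```text
t: 1.35
tool_pos: [0.5204, -0.1682, 0.2185]
ee_rot: [-3.141, -0.0, 2.01]
wrist_force: [0.9, -1.1, 0.4]
gripper_width: 0.0928
finger_force: 0.0
```

Emit:
apply_moves:
  deltas:
    - {"fingers": 80, "dx": 57, "dy": 17, "dz": 0, "turn": -0.16}
    - {"fingers": 80, "dx": 114, "dy": 34, "dz": 0, "turn": -0.33}
    - {"fingers": 80, "dx": 171, "dy": 51, "dz": 0, "turn": -0.49}
    - {"fingers": 80, "dx": 228, "dy": 69, "dz": 0, "turn": -0.66}
    - {"fingers": 80, "dx": 285, "dy": 86, "dz": 0, "turn": -0.82}

```text
t: 1.98
tool_pos: [0.478, 0.1262, 0.2186]
ee_rot: [-3.142, 0.0, 2.83]
wrist_force: [1.1, -0.6, -1.8]
gripper_width: 0.0741
finger_force: 0.0
```

```bash
cat >> h.py <<'E'
def to(x,y,z,yawdeg,cur=None):
    s=arm.state(); p=np.array(s['tool_pos']);yw=s['ee_rot'][2]
    d=np.array([x,y,z])-p;c,q=np.cos(yw),np.sin(yw)
    t=-(np.radians(yawdeg)-yw);t=(t+np.pi)%(2*np.pi)-np.pi
    print('pos',p.round(4),'yaw',np.degrees(yw).round(2),'F',np.array(s['wrist_force']).round(1),'w',s['gripper_width'],'t',s['t'])
    print('dx %.1f dy %.1f dz %.1f turn %.3f'%((d[0]*c+d[1]*q)*1e3,(d[0]*q-d[1]*c)*1e3,-d[2]*1e3,t))
E
python3 -c "
from h import *
to(.478,.1245,.027,162.1);print(arm.state()['joints'].round(2))"
```

```text
pos [0.478  0.1262 0.2186] yaw 162.13 F [ 1.1 -0.6 -1.8] w 0.07409112467863424 t 1.975
dx -0.5 dy -1.7 dz 191.6 turn 0.001
[ 0.2   0.41 -0.76  2.08  0.4   0.79  0.45]
```

Emit:
apply_moves:
  deltas:
    - {"fingers": 80, "dx": 0, "dy": -2, "dz": 45, "turn": 0}
    - {"fingers": 80, "dx": 0, "dy": -2, "dz": 90, "turn": 0}
    - {"fingers": 80, "dx": 0, "dy": -2, "dz": 135, "turn": 0}
    - {"fingers": 80, "dx": 0, "dy": -2, "dz": 170, "turn": 0}
    - {"fingers": 80, "dx": 0, "dy": -2, "dz": 191, "turn": 0}

```text
t: 2.6
tool_pos: [0.4771, 0.1226, 0.0257]
ee_rot: [-3.14, -0.002, 2.825]
wrist_force: [-1.0, 0.0, -0.0]
gripper_width: 0.0746
finger_force: 0.0
```

Run:
```python
from h import *
to(.478,.1245,.027,162.1)
a=snap('top','a.png');b=snap('scene','b.png')
A=cv2.resize(a[195:290,190:290],(400,380),interpolation=cv2.INTER_CUBIC);B=cv2.resize(b[260:385,170:270],(400,500))
o=np.zeros((500,800,3),np.uint8);o[:380,:400]=A;o[:,400:]=B
cv2.imwrite('pics/c2.png',o[:,:,::-1])
```

```text
pos [0.4771 0.1226 0.0257] yaw 161.87 F [-1.  0. -0.] w 0.07457934429637303 t 2.6
dx -0.3 dy 2.1 dz -1.3 turn -0.004
```

View pics/c2.png

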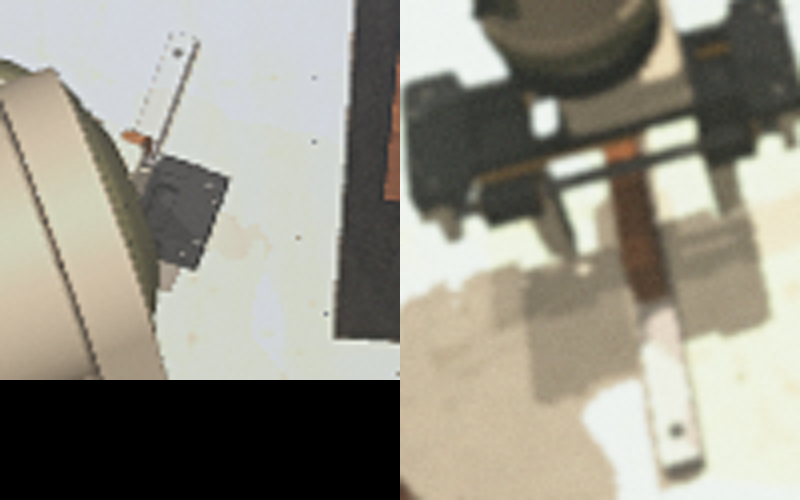

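The grip rail lies between the two fingers, so I'll close now.

Emit:
apply_moves:
  deltas:
    - {"fingers": 40, "dx": 0, "dy": 2, "dz": -1, "turn": 0}
    - {"fingers": 20, "dx": 0, "dy": 2, "dz": -1, "turn": 0}
    - {"fingers": 0, "dx": 0, "dy": 2, "dz": -1, "turn": 0}
    - {"fingers": 0, "dx": 0, "dy": 2, "dz": -1, "turn": 0}
    - {"fingers": 0, "dx": 0, "dy": 2, "dz": -1, "turn": 0}

```text
t: 3.32
tool_pos: [0.4786, 0.1245, 0.0288]
ee_rot: [3.141, 0.0, 2.825]
wrist_force: [0.1, 0.3, 0.2]
gripper_width: 0.0287
finger_force: 0.0
```

Emit:
apply_moves:
  deltas:
    - {"fingers": 0, "dx": 0, "dy": 0, "dz": 0, "turn": 0}
    - {"fingers": 0, "dx": 0, "dy": 0, "dz": 0, "turn": 0}
    - {"fingers": 0, "dx": 0, "dy": 0, "dz": 0, "turn": 0}
    - {"fingers": 0, "dx": 0, "dy": 0, "dz": 0, "turn": 0}
    - {"fingers": 0, "dx": 0, "dy": 0, "dz": 0, "turn": 0}

```text
t: 3.95
tool_pos: [0.4787, 0.125, 0.0287]
ee_rot: [3.141, 0.0, 2.825]
wrist_force: [0.3, 1.4, 3.2]
gripper_width: 0.0178
finger_force: 30.0
```

```bash
python3 -c "
from h import *
to(.478,.1245,.127,162.1);print(arm.state()['finger_force'])
to(.46,-.10,.127,110)"
```

```text
pos [0.4787 0.125  0.0287] yaw 161.86 F [0.3 1.4 3.2] w 0.01779736064162718 t 3.95
dx 0.5 dy -0.6 dz -98.3 turn -0.004
29.993324875831604
pos [0.4787 0.125  0.0287] yaw 161.86 F [0.3 1.4 3.2] w 0.01779736064162718 t 3.95
dx -52.3 dy -219.6 dz -98.3 turn 0.905
```

Gripped at 30 N. Next I'll lift and carry it in front of the row, turning it to the board's yaw.

Emit:
apply_moves:
  deltas:
    - {"fingers": 0, "dx": 0, "dy": 0, "dz": -10, "turn": 0}
    - {"fingers": 0, "dx": 0, "dy": 0, "dz": -30, "turn": 0}
    - {"fingers": 0, "dx": 0, "dy": 0, "dz": -55, "turn": 0}
    - {"fingers": 0, "dx": 0, "dy": 0, "dz": -80, "turn": 0}
    - {"fingers": 0, "dx": 0, "dy": 0, "dz": -98, "turn": 0}

```text
t: 4.58
tool_pos: [0.4778, 0.124, 0.1277]
ee_rot: [-3.141, -0.001, 2.824]
wrist_force: [0.4, -1.3, -3.4]
gripper_width: 0.0173
finger_force: 30.0
```

Emit:
apply_moves:
  deltas:
    - {"fingers": 0, "dx": -10, "dy": -30, "dz": 0, "turn": 0.1}
    - {"fingers": 0, "dx": -22, "dy": -65, "dz": 0, "turn": 0.24}
    - {"fingers": 0, "dx": -35, "dy": -102, "dz": 0, "turn": 0.4}
    - {"fingers": 0, "dx": -48, "dy": -138, "dz": 0, "turn": 0.54}
    - {"fingers": 0, "dx": -59, "dy": -169, "dz": 0, "turn": 0.66}

```text
t: 5.2
tool_pos: [0.4808, -0.0561, 0.1268]
ee_rot: [-3.14, -0.001, 2.16]
wrist_force: [0.9, -0.0, -4.1]
gripper_width: 0.0176
finger_force: 30.0
```

```bash
python3 -c "
from h import *
to(.4847,-.2336,.09,86.15);print(arm.state()['finger_force'],arm.state()['joints'].round(2))"
```

```text
pos [ 0.4808 -0.0561  0.1268] yaw 123.73 F [ 0.9 -0.  -4.1] w 0.01762867067475215 t 5.2
dx -149.8 dy -95.3 dz 36.8 turn 0.656
29.98950093984604 [ 0.35  0.5  -0.48  2.21  0.44  0.53  0.12]
```

Emit:
apply_moves:
  deltas:
    - {"fingers": 0, "dx": -32, "dy": -20, "dz": 8, "turn": 0.14}
    - {"fingers": 0, "dx": -65, "dy": -41, "dz": 16, "turn": 0.28}
    - {"fingers": 0, "dx": -98, "dy": -62, "dz": 24, "turn": 0.43}
    - {"fingers": 0, "dx": -127, "dy": -81, "dz": 31, "turn": 0.56}
    - {"fingers": 0, "dx": -150, "dy": -95, "dz": 37, "turn": 0.655}

```text
t: 5.82
tool_pos: [0.4866, -0.2335, 0.0893]
ee_rot: [-3.141, -0.0, 1.504]
wrist_force: [0.6, 0.7, -4.1]
gripper_width: 0.0179
finger_force: 30.0
```

Run:
```python
from h import *
a=snap('top','a2.png');b=snap('scene','b2.png')
to(.4847,-.2336,.09,86.15)
A=cv2.resize(a[185:285,270:405],(800,593),interpolation=cv2.INTER_CUBIC)
cv2.imwrite('pics/c3.png',A[:,:,::-1])
B=cv2.resize(b[160:310,230:430],(800,600),interpolation=cv2.INTER_CUBIC)
cv2.imwrite('pics/c4.png',B[:,:,::-1])
```

```text
pos [ 0.4866 -0.2351  0.0889] yaw 86.09 F [-0.6  0.7 -4.1] w 0.01815978982882802 t 5.925
dx 1.3 dy -2.0 dz -1.1 turn -0.001
```

View pics/c3.png

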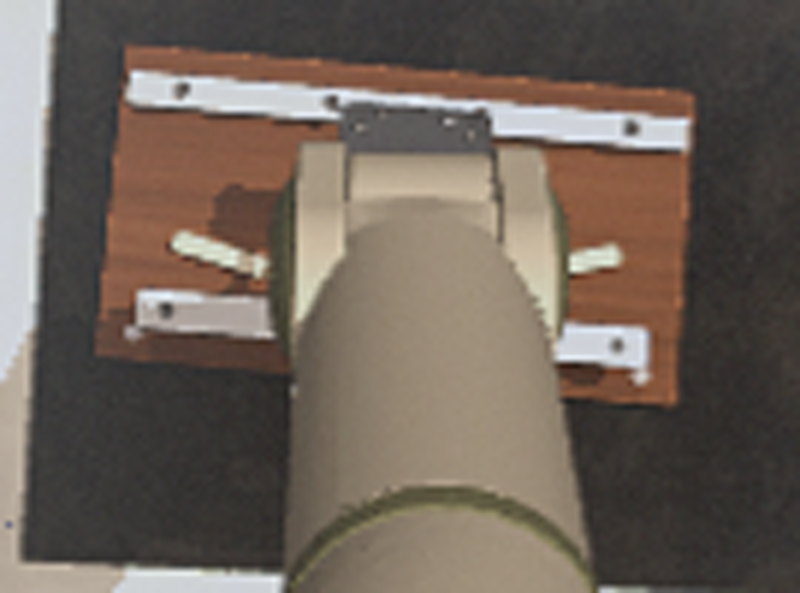

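View pics/c4.png

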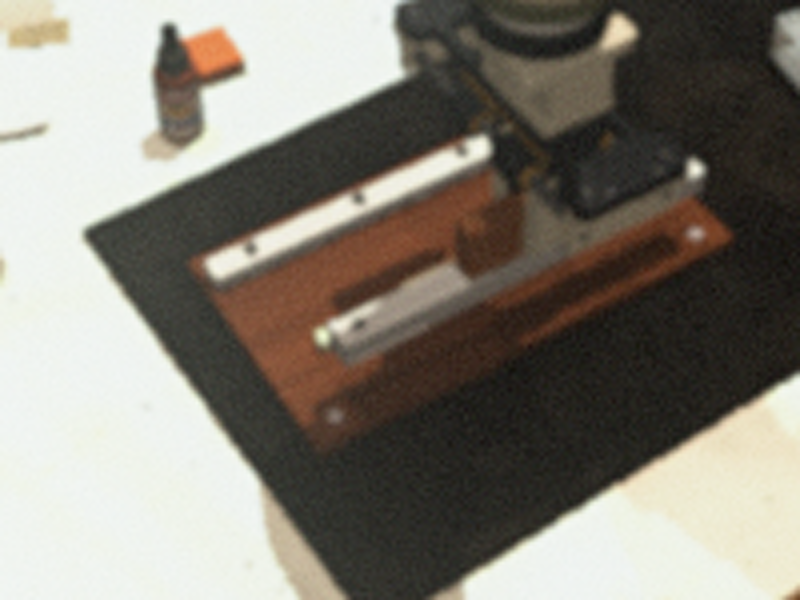

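The top crop shows the bar's screws at (166,311) and (616,345), the fence's screws at (182,90) and (632,128), the outer blanks ahead of the bar, and the bar roughly parallel with the fence. The scene view agrees, with the bottle undisturbed.

Run:
```python
from h import *
k=800/135
P=lambda a,z:px2w('top',(np.array(a)+.5)/k-.5+np.array([270,185]),z)
Q=lambda a,z:px2w('top',(np.array(a)+.5)/4-.5+np.array([200,185]),z)
def L(n,p):
    d=p[0]-p[1];print(n,p.mean(0).round(4),'yaw',np.degrees(np.arctan2(d[1],d[0])).round(2)-90,np.linalg.norm(d).round(4))
L('bar',P([(166,311),(616,345)],.0803))
L('fence',P([(182,90),(632,128)],.0337));L('fence0',Q([(403,61),(706,86)],.0337))
# refine subpixel: dark screws centroid in raw image
g=cv2.cvtColor(cv2.imread('pics/top0.png'),cv2.COLOR_BGR2GRAY).astype(float)
def cen(g,u,v,r=2):
    w=g[v-r:v+r+1,u-r:u+r+1];w=np.clip(np.percentile(w,70)-w,0,None);Y,X=np.mgrid[v-r:v+r+1,u-r:u+r+1];return (X*w).sum()/w.sum(),(Y*w).sum()/w.sum()
r=lambda a:tuple(int(round(q)) for q in((a[0]+.5)/4-.5+200,(a[1]+.5)/4-.5+185))
c=[cen(g,*r(a)) for a in((403,61),(503,69),(605,77),(706,86))]
p=px2w('top',c,.0337);print('fence screws',p[:,:2].round(4),np.degrees(np.arctan(np.polyfit(p[:,1],p[:,0],1)[0]))*-1,p.mean(0))
g2=cv2.cvtColor(cv2.imread('pics/a2.png'),cv2.COLOR_BGR2GRAY).astype(float)
r2=lambda a:tuple(int(round(q)) for q in((a[0]+.5)/k-.5+270,(a[1]+.5)/k-.5+185))
c=[cen(g2,*r2(a)) for a in((166,311),(616,345))];L('bar sub',px2w('top',c,.0803))
L('se0',px2w('top',[cen(g,*r(a)) for a in((138,92),(33,371))],.02))
print(arm.state()['torque'])
```

```text
bar [ 0.4866 -0.2327  0.0803] yaw -3.469999999999999 0.2295
fence [ 0.6062 -0.2411  0.0337] yaw -4.030000000000001 0.2412
fence0 [ 0.6061 -0.241   0.0337] yaw -3.9200000000000017 0.2406
fence screws [[ 0.6148 -0.1204]
 [ 0.6091 -0.2007]
 [ 0.6041 -0.2816]
 [ 0.5985 -0.3611]] -3.848196811143093 [ 0.60662352 -0.24093866  0.0337    ]
bar sub [ 0.4868 -0.2332  0.0803] yaw -3.6599999999999966 0.2297
se0 [0.4781 0.126  0.02  ] yaw -107.83 0.23
[-0.03427023 -0.0741154  -0.03032739]
```

Emit:
apply_moves:
  deltas:
    - {"fingers": 0, "dx": 0, "dy": -2, "dz": 10, "turn": 0.004}
    - {"fingers": 0, "dx": 0, "dy": -2, "dz": 20, "turn": 0.004}
    - {"fingers": 0, "dx": 0, "dy": -2, "dz": 30, "turn": 0.004}
    - {"fingers": 0, "dx": 0, "dy": -2, "dz": 36, "turn": 0.004}
    - {"fingers": 0, "dx": 0, "dy": -2, "dz": 38, "turn": 0.004}

```text
t: 6.55
tool_pos: [0.485, -0.2313, 0.0511]
ee_rot: [-3.141, -0.0, 1.506]
wrist_force: [0.1, -0.4, -2.8]
gripper_width: 0.0174
finger_force: 30.0
```

Run:
```python
from h import *
to(.4857,-.2340,.0505,85.87)
f=np.array([.5976,-.2403])-.02*np.array([.9977,-.0675])
print('contact TCP',f); to(f[0],f[1]-.001,.0505,85.87)
print(arm.state()['torque'])
```

```text
pos [ 0.485  -0.2313  0.0511] yaw 86.31 F [ 0.1 -0.4 -2.8] w 0.017382351705341654 t 6.55
dx -2.6 dy 0.8 dz 0.6 turn 0.008
contact TCP [ 0.577646 -0.23895 ]
pos [ 0.485  -0.2313  0.0511] yaw 86.31 F [ 0.1 -0.4 -2.8] w 0.017382351705341654 t 6.55
dx -2.6 dy 93.0 dz 0.6 turn 0.008
[-0.02174121 -0.09829501 -0.00879039]
```

Emit:
apply_moves:
  deltas:
    - {"fingers": 0, "dx": -1, "dy": 7, "dz": 0, "turn": 0.002}
    - {"fingers": 0, "dx": -1, "dy": 14, "dz": 0, "turn": 0.004}
    - {"fingers": 0, "dx": -1, "dy": 21, "dz": 0, "turn": 0.004}
    - {"fingers": 0, "dx": -1, "dy": 28, "dz": 0, "turn": 0.004}
    - {"fingers": 0, "dx": -1, "dy": 35, "dz": 0, "turn": 0.004}

```text
t: 7.18
tool_pos: [0.5204, -0.2349, 0.0516]
ee_rot: [-3.141, -0.0, 1.502]
wrist_force: [-0.5, 0.3, -3.5]
gripper_width: 0.0176
finger_force: 30.0
```

Emit:
apply_moves:
  deltas:
    - {"fingers": 0, "dx": 0, "dy": 7, "dz": 0, "turn": 0}
    - {"fingers": 0, "dx": 0, "dy": 14, "dz": 0, "turn": 0}
    - {"fingers": 0, "dx": 0, "dy": 21, "dz": 0, "turn": 0}
    - {"fingers": 0, "dx": 0, "dy": 28, "dz": 0, "turn": 0}
    - {"fingers": 0, "dx": 0, "dy": 35, "dz": 0, "turn": 0}

```text
t: 7.8
tool_pos: [0.5553, -0.2374, 0.0516]
ee_rot: [-3.141, 0.0, 1.502]
wrist_force: [-0.6, -0.6, -3.1]
gripper_width: 0.0177
finger_force: 30.0
```

Run:
```python
from h import *
a=snap('top','a5.png');b=snap('scene','b5.png')
to(.5776,-.240,.0505,85.87);print(arm.state()['torque'])
A=cv2.resize(a[185:260,270:405],(800,444),interpolation=cv2.INTER_CUBIC)
cv2.imwrite('pics/c5.png',A[:,:,::-1])
```

```text
pos [ 0.556  -0.2373  0.0516] yaw 86.06 F [ 0.4 -0.1 -2.7] w 0.018107361979013283 t 7.9
dx -1.2 dy 21.7 dz 1.1 turn 0.003
[ 0.04050279 -0.05677847 -0.04235679]
```

View pics/c5.png

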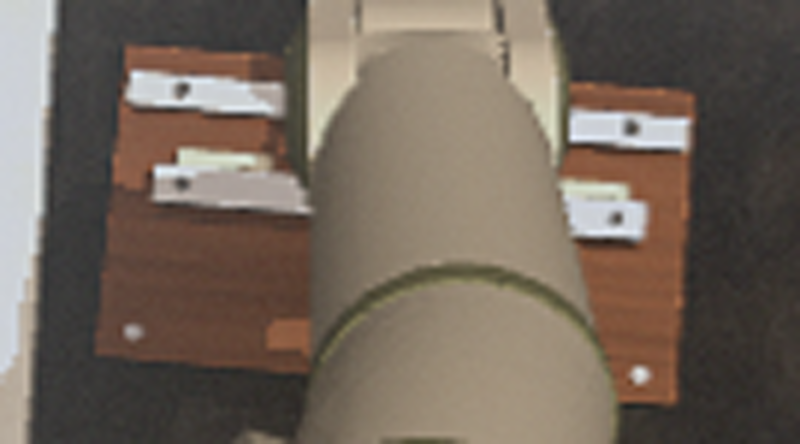

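Both visible outer blanks now lie flat against the bar, with bar screws at (183,183) and (616,218) and the fence about 22 mm ahead. I'll continue slowly.

Emit:
apply_moves:
  deltas:
    - {"fingers": 0, "dx": -1, "dy": 4, "dz": 1, "turn": 0.003}
    - {"fingers": 0, "dx": -1, "dy": 8, "dz": 1, "turn": 0.003}
    - {"fingers": 0, "dx": -1, "dy": 12, "dz": 1, "turn": 0.003}
    - {"fingers": 0, "dx": -1, "dy": 15, "dz": 1, "turn": 0.003}
    - {"fingers": 0, "dx": -1, "dy": 17, "dz": 1, "turn": 0.003}

```text
t: 8.52
tool_pos: [0.5719, -0.2395, 0.0506]
ee_rot: [-3.141, 0.0, 1.499]
wrist_force: [-0.9, -0.3, -3.6]
gripper_width: 0.0173
finger_force: 30.0
```

Emit:
apply_moves:
  deltas:
    - {"fingers": 0, "dx": 0, "dy": 0.5, "dz": 0, "turn": 0}
    - {"fingers": 0, "dx": 0, "dy": 1, "dz": 0, "turn": 0}
    - {"fingers": 0, "dx": 0, "dy": 1.5, "dz": 0, "turn": 0}
    - {"fingers": 0, "dx": 0, "dy": 2, "dz": 0, "turn": 0}
    - {"fingers": 0, "dx": 0, "dy": 2, "dz": 0, "turn": 0}

```text
t: 9.15
tool_pos: [0.5739, -0.2397, 0.0506]
ee_rot: [3.141, 0.0, 1.499]
wrist_force: [0.0, -0.3, -4.1]
gripper_width: 0.0179
finger_force: 30.0
```

Run:
```python
from h import *
to(.5776,-.240,.0505,85.87);print(arm.state()['torque'])
```

```text
pos [ 0.5739 -0.2397  0.0506] yaw 85.88 F [ 0.  -0.3 -4.1] w 0.017931202714906495 t 9.15
dx -0.1 dy 3.7 dz 0.1 turn 0.000
[-0.02063768 -0.0412051  -0.00621188]
```

Emit:
apply_moves:
  deltas:
    - {"fingers": 0, "dx": 0, "dy": 0.3, "dz": 0, "turn": 0}
    - {"fingers": 0, "dx": 0, "dy": 0.6, "dz": 0, "turn": 0}
    - {"fingers": 0, "dx": 0, "dy": 0.9, "dz": 0, "turn": 0}
    - {"fingers": 0, "dx": 0, "dy": 1.2, "dz": 0, "turn": 0}
    - {"fingers": 0, "dx": 0, "dy": 1.5, "dz": 0, "turn": 0}

```text
t: 9.78
tool_pos: [0.5753, -0.2398, 0.0506]
ee_rot: [-3.142, 0.0, 1.499]
wrist_force: [-0.7, -0.6, -3.5]
gripper_width: 0.0183
finger_force: 30.0
```

Run:
```python
from h import *
to(.5776,-.240,.0505,85.87);print(arm.state()['torque'])
```

```text
pos [ 0.5753 -0.2398  0.0506] yaw 85.87 F [-0.7 -0.6 -3.5] w 0.018299798961971064 t 9.775
dx -0.1 dy 2.3 dz 0.1 turn 0.000
[-0.09656809  0.05561099  0.0298298 ]
```

Emit:
apply_moves:
  deltas:
    - {"fingers": 0, "dx": 0, "dy": 0.2, "dz": 0, "turn": 0}
    - {"fingers": 0, "dx": 0, "dy": 0.4, "dz": 0, "turn": 0}
    - {"fingers": 0, "dx": 0, "dy": 0.6, "dz": 0, "turn": 0}
    - {"fingers": 0, "dx": 0, "dy": 0.8, "dz": 0, "turn": 0}
    - {"fingers": 0, "dx": 0, "dy": 1, "dz": 0, "turn": 0}

```text
t: 10.4
tool_pos: [0.5759, -0.2398, 0.0505]
ee_rot: [-3.141, -0.0, 1.499]
wrist_force: [-1.3, -0.1, -2.3]
gripper_width: 0.0177
finger_force: 30.0
```

Emit:
apply_moves:
  deltas:
    - {"fingers": 0, "dx": 0, "dy": 0.2, "dz": 0, "turn": 0}
    - {"fingers": 0, "dx": 0, "dy": 0.4, "dz": 0, "turn": 0}
    - {"fingers": 0, "dx": 0, "dy": 0.6, "dz": 0, "turn": 0}
    - {"fingers": 0, "dx": 0, "dy": 0.6, "dz": 0, "turn": 0}
    - {"fingers": 0, "dx": 0, "dy": 0.6, "dz": 0, "turn": 0}

```text
t: 11.02
tool_pos: [0.576, -0.2398, 0.0505]
ee_rot: [-3.14, -0.0, 1.499]
wrist_force: [-5.0, 1.1, -1.1]
gripper_width: 0.0178
finger_force: 30.0
```

Run:
```python
from h import *
to(.5776,-.240,.0505,85.87);print(arm.state()['torque'])
```

```text
pos [ 0.576  -0.2398  0.0505] yaw 85.87 F [-5.   1.1 -1.1] w 0.017760731797201335 t 11.025
dx -0.1 dy 1.6 dz -0.0 turn -0.000
[ 0.24663503  1.18451437 -0.14134558]
```

Emit:
apply_moves:
  deltas:
    - {"fingers": 0, "dx": 0, "dy": 0.2, "dz": 0, "turn": 0.001}
    - {"fingers": 0, "dx": 0, "dy": 0.4, "dz": 0, "turn": 0.002}
    - {"fingers": 0, "dx": 0, "dy": 0.6, "dz": 0, "turn": 0.002}
    - {"fingers": 0, "dx": 0, "dy": 0.6, "dz": 0, "turn": 0.002}
    - {"fingers": 0, "dx": 0, "dy": 0.6, "dz": 0, "turn": 0.002}

```text
t: 11.65
tool_pos: [0.576, -0.2398, 0.0504]
ee_rot: [-3.139, 0.0, 1.497]
wrist_force: [-5.3, 1.1, -0.7]
gripper_width: 0.0177
finger_force: 30.0
```

Run:
```python
from h import *
to(.5776,-.240,.0505,85.87);print(arm.state()['torque'])
```

```text
pos [ 0.576  -0.2398  0.0504] yaw 85.76 F [-5.3  1.1 -0.7] w 0.017652359060211648 t 11.65
dx -0.1 dy 1.6 dz -0.1 turn -0.002
[ 0.2613857   1.50448819 -0.0682527 ]
```

Emit:
apply_moves:
  deltas:
    - {"fingers": 0, "dx": 0, "dy": 0.3, "dz": 0, "turn": 0}
    - {"fingers": 0, "dx": 0, "dy": 0.6, "dz": 0, "turn": 0}
    - {"fingers": 0, "dx": 0, "dy": 0.9, "dz": 0, "turn": 0}
    - {"fingers": 0, "dx": 0, "dy": 1, "dz": 0, "turn": 0}
    - {"fingers": 0, "dx": 0, "dy": 1, "dz": 0, "turn": 0}

```text
t: 12.28
tool_pos: [0.5761, -0.2398, 0.0503]
ee_rot: [-3.137, 0.0, 1.497]
wrist_force: [-7.6, 1.8, 0.5]
gripper_width: 0.0175
finger_force: 30.0
```

Run:
```python
from h import *
to(.5776,-.240,.0505,85.87);print(arm.state()['torque'])
```

```text
pos [ 0.5761 -0.2398  0.0503] yaw 85.76 F [-7.6  1.8  0.5] w 0.017541978096634818 t 12.275
dx -0.1 dy 1.6 dz -0.2 turn -0.002
[ 0.3261134   2.08705113 -0.04340653]
```

Emit:
apply_moves:
  deltas:
    - {"fingers": 0, "dx": 0.1, "dy": 0.5, "dz": -0.2, "turn": 0}
    - {"fingers": 0, "dx": 0.2, "dy": 1, "dz": -0.4, "turn": 0}
    - {"fingers": 0, "dx": 0.3, "dy": 1.5, "dz": -0.5, "turn": 0}
    - {"fingers": 0, "dx": 0.3, "dy": 2, "dz": -0.6, "turn": 0}
    - {"fingers": 0, "dx": 0.3, "dy": 2, "dz": -0.6, "turn": 0}

```text
t: 12.9
tool_pos: [0.5762, -0.2398, 0.0503]
ee_rot: [-3.134, 0.0, 1.496]
wrist_force: [-12.0, 1.6, 1.2]
gripper_width: 0.0179
finger_force: 30.0
```

Run:
```python
from h import *
to(.5776,-.240,.0505,85.87);print(arm.state()['torque'])
```

```text
pos [ 0.5762 -0.2398  0.0503] yaw 85.73 F [-12.    1.6   1.2] w 0.01788933830834115 t 12.9
dx -0.1 dy 1.4 dz -0.2 turn -0.002
[ 0.29801937  2.89581881 -0.07181307]
```

Emit:
apply_moves:
  deltas:
    - {"fingers": 0, "dx": 0, "dy": 0.5, "dz": -0.2, "turn": 0}
    - {"fingers": 0, "dx": 0, "dy": 1, "dz": -0.3, "turn": 0}
    - {"fingers": 0, "dx": 0, "dy": 1.5, "dz": -0.3, "turn": 0}
    - {"fingers": 0, "dx": 0, "dy": 1.5, "dz": -0.3, "turn": 0}
    - {"fingers": 0, "dx": 0, "dy": 1.5, "dz": -0.3, "turn": 0}

```text
t: 13.52
tool_pos: [0.5763, -0.2399, 0.0503]
ee_rot: [-3.131, 0.0, 1.496]
wrist_force: [-15.0, 1.9, 1.8]
gripper_width: 0.0176
finger_force: 30.0
```

Run:
```python
from h import *
a=snap('top','a6.png');b=snap('scene','b6.png')
to(.5776,-.240,.0505,85.87);print(arm.state()['torque'])
o=np.zeros((600,800,3),np.uint8)
o[:250]=cv2.resize(a[190:232,270:405],(800,250),interpolation=cv2.INTER_CUBIC)
o[250:]=cv2.resize(b[175:275,260:430],(800,350),interpolation=cv2.INTER_CUBIC)
cv2.imwrite('pics/c6.png',o[:,:,::-1])
```

```text
pos [ 0.5763 -0.2398  0.0503] yaw 85.72 F [-15.6   1.8   1.5] w 0.017878408403599628 t 13.625
dx -0.1 dy 1.3 dz -0.2 turn -0.003
[ 0.33936506  3.69392273 -0.03278167]
```

View pics/c6.png

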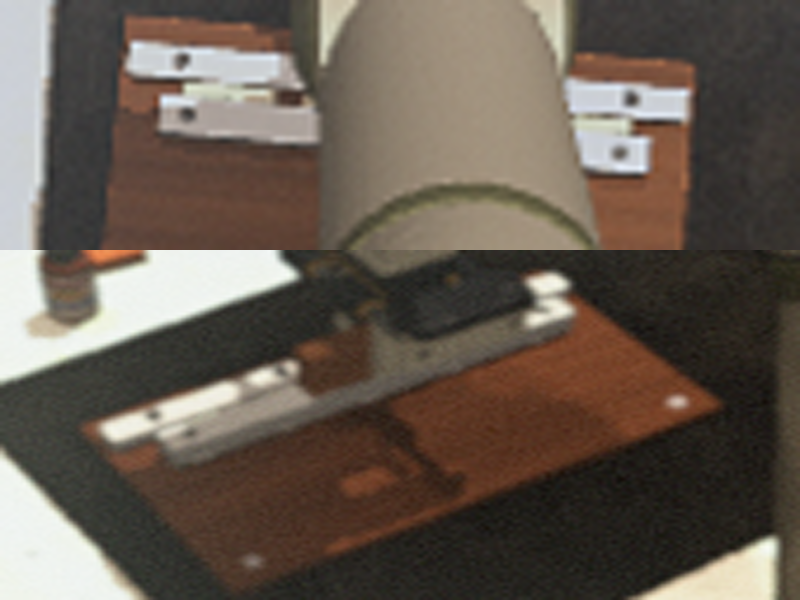

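Both outer blanks sit flush between the bar and the fence (left at about (225,92), right at about (605,125)), and the push is a centred 15.5 N. Now I'll hold it there.

Emit:
apply_moves:
  deltas:
    - {"fingers": 0, "dx": 0, "dy": 0, "dz": 0, "turn": 0}
    - {"fingers": 0, "dx": 0, "dy": 0, "dz": 0, "turn": 0}
    - {"fingers": 0, "dx": 0, "dy": 0, "dz": 0, "turn": 0}
    - {"fingers": 0, "dx": 0, "dy": 0, "dz": 0, "turn": 0}
    - {"fingers": 0, "dx": 0, "dy": 0, "dz": 0, "turn": 0}

```text
t: 14.25
tool_pos: [0.5763, -0.2399, 0.0503]
ee_rot: [-3.131, 0.0, 1.496]
wrist_force: [-15.1, 2.2, 1.4]
gripper_width: 0.018
finger_force: 30.0
```

Emit:
apply_moves:
  deltas:
    - {"fingers": 0, "dx": 0, "dy": 0, "dz": 0, "turn": 0}
    - {"fingers": 0, "dx": 0, "dy": 0, "dz": 0, "turn": 0}
    - {"fingers": 0, "dx": 0, "dy": 0, "dz": 0, "turn": 0}
    - {"fingers": 0, "dx": 0, "dy": 0, "dz": 0, "turn": 0}
    - {"fingers": 0, "dx": 0, "dy": 0, "dz": 0, "turn": 0}

```text
t: 14.88
tool_pos: [0.5763, -0.2399, 0.0503]
ee_rot: [-3.131, 0.0, 1.496]
wrist_force: [-14.2, 2.1, 1.7]
gripper_width: 0.0175
finger_force: 30.0
```

Emit:
apply_moves:
  deltas:
    - {"fingers": 0, "dx": 0, "dy": 0, "dz": 0, "turn": 0}
    - {"fingers": 0, "dx": 0, "dy": 0, "dz": 0, "turn": 0}
    - {"fingers": 0, "dx": 0, "dy": 0, "dz": 0, "turn": 0}
    - {"fingers": 0, "dx": 0, "dy": 0, "dz": 0, "turn": 0}
    - {"fingers": 0, "dx": 0, "dy": 0, "dz": 0, "turn": 0}

```text
t: 15.5
tool_pos: [0.5763, -0.2399, 0.0504]
ee_rot: [-3.131, 0.0, 1.496]
wrist_force: [-14.2, 1.4, 1.8]
gripper_width: 0.0177
finger_force: 30.0
```

Run:
```python
from h import *
to(.5776,-.240,.0505,85.87);print(arm.state()['torque'])
```

```text
pos [ 0.5763 -0.2399  0.0504] yaw 85.72 F [-14.2   1.4   1.8] w 0.0177120774210244 t 15.5
dx -0.0 dy 1.3 dz -0.1 turn -0.003
[ 0.45560082  3.6533242  -0.05303859]
```

Held for about 2 s at 14–15.5 N. Next I'll back off straight, then lift.

Emit:
apply_moves:
  deltas:
    - {"fingers": 0, "dx": 0, "dy": -1.5, "dz": 0, "turn": 0}
    - {"fingers": 0, "dx": 0, "dy": -3, "dz": 0, "turn": 0}
    - {"fingers": 0, "dx": 0, "dy": -5, "dz": 0, "turn": 0}
    - {"fingers": 0, "dx": 0, "dy": -8, "dz": 0, "turn": 0}
    - {"fingers": 0, "dx": 0, "dy": -13, "dz": 0, "turn": 0}

```text
t: 16.12
tool_pos: [0.5703, -0.239, 0.0519]
ee_rot: [3.139, 0.0, 1.497]
wrist_force: [-0.9, 0.1, -3.1]
gripper_width: 0.018
finger_force: 30.0
```

Emit:
apply_moves:
  deltas:
    - {"fingers": 0, "dx": 0, "dy": -10, "dz": -1, "turn": 0}
    - {"fingers": 0, "dx": 0, "dy": -22, "dz": -3, "turn": 0}
    - {"fingers": 0, "dx": 0, "dy": -35, "dz": -12, "turn": 0}
    - {"fingers": 0, "dx": 0, "dy": -48, "dz": -30, "turn": 0}
    - {"fingers": 0, "dx": 0, "dy": -60, "dz": -50, "turn": 0}

```text
t: 16.75
tool_pos: [0.5082, -0.2345, 0.103]
ee_rot: [3.141, 0.0, 1.497]
wrist_force: [-0.8, 0.2, -4.4]
gripper_width: 0.0178
finger_force: 30.0
```

Run:
```python
from h import *
to(.485,-.06,.12,124)
to(.478,.095,.127,162)
```

```text
pos [ 0.5082 -0.2345  0.103 ] yaw 85.76 F [-0.8  0.2 -4.4] w 0.017771556184518224 t 16.75
dx 172.3 dy -36.0 dz -17.0 turn -0.667
pos [ 0.5082 -0.2345  0.103 ] yaw 85.76 F [-0.8  0.2 -4.4] w 0.017771556184518224 t 16.75
dx 326.4 dy -54.5 dz -24.0 turn -1.331
```

Emit:
apply_moves:
  deltas:
    - {"fingers": 0, "dx": 30, "dy": -6, "dz": -3, "turn": -0.1}
    - {"fingers": 0, "dx": 65, "dy": -13, "dz": -7, "turn": -0.24}
    - {"fingers": 0, "dx": 103, "dy": -21, "dz": -11, "turn": -0.39}
    - {"fingers": 0, "dx": 140, "dy": -29, "dz": -14, "turn": -0.53}
    - {"fingers": 0, "dx": 172, "dy": -36, "dz": -17, "turn": -0.667}

```text
t: 17.38
tool_pos: [0.4854, -0.0581, 0.1195]
ee_rot: [3.141, 0.001, 2.172]
wrist_force: [0.5, -0.3, -4.0]
gripper_width: 0.0176
finger_force: 30.0
```

Run:
```python
from h import *
to(.4785,.1245,.12,162)
```

```text
pos [ 0.4854 -0.0581  0.1195] yaw 124.43 F [ 0.5 -0.3 -4. ] w 0.017648853490262205 t 17.375
dx 154.6 dy 97.6 dz -0.5 turn -0.656
```

Emit:
apply_moves:
  deltas:
    - {"fingers": 0, "dx": 35, "dy": 22, "dz": 0, "turn": -0.15}
    - {"fingers": 0, "dx": 75, "dy": 47, "dz": 0, "turn": -0.31}
    - {"fingers": 0, "dx": 112, "dy": 71, "dz": 0, "turn": -0.47}
    - {"fingers": 0, "dx": 140, "dy": 88, "dz": 0, "turn": -0.59}
    - {"fingers": 0, "dx": 155, "dy": 97, "dz": 0, "turn": -0.655}

```text
t: 18.0
tool_pos: [0.4792, 0.1246, 0.1192]
ee_rot: [3.141, 0.001, 2.825]
wrist_force: [0.5, 0.3, -3.5]
gripper_width: 0.0178
finger_force: 30.0
```

Emit:
apply_moves:
  deltas:
    - {"fingers": 0, "dx": 0, "dy": 0, "dz": 20, "turn": 0}
    - {"fingers": 0, "dx": 0, "dy": 0, "dz": 42, "turn": 0}
    - {"fingers": 0, "dx": 0, "dy": 0, "dz": 62, "turn": 0}
    - {"fingers": 0, "dx": 0, "dy": 0, "dz": 76, "turn": 0}
    - {"fingers": 0, "dx": 0, "dy": 0, "dz": 85, "turn": 0}

```text
t: 18.62
tool_pos: [0.4798, 0.1221, 0.0331]
ee_rot: [-3.141, 0.0, 2.819]
wrist_force: [1.0, -0.1, -3.8]
gripper_width: 0.018
finger_force: 30.0
```

Run:
```python
from h import *
to(.4785,.1245,.029,162)
```

```text
pos [0.4798 0.1221 0.0331] yaw 161.5 F [ 1.  -0.1 -3.8] w 0.018031695800608996 t 18.625
dx 2.0 dy 1.9 dz 4.1 turn -0.009
```

Lowering the last few millimetres slowly.

Emit:
apply_moves:
  deltas:
    - {"fingers": 0, "dx": 0, "dy": 0, "dz": 1, "turn": 0}
    - {"fingers": 0, "dx": 0, "dy": 0, "dz": 2, "turn": 0}
    - {"fingers": 0, "dx": 0, "dy": 0, "dz": 3, "turn": 0}
    - {"fingers": 0, "dx": 0, "dy": 0, "dz": 3.5, "turn": 0}
    - {"fingers": 0, "dx": 0, "dy": 0, "dz": 4, "turn": 0}

```text
t: 19.25
tool_pos: [0.4799, 0.1224, 0.0296]
ee_rot: [3.141, 0.0, 2.819]
wrist_force: [-0.2, 0.6, -4.7]
gripper_width: 0.018
finger_force: 30.0
```

Emit:
apply_moves:
  deltas:
    - {"fingers": 0, "dx": 0, "dy": 0, "dz": 0.5, "turn": 0}
    - {"fingers": 0, "dx": 0, "dy": 0, "dz": 1, "turn": 0}
    - {"fingers": 0, "dx": 0, "dy": 0, "dz": 1.3, "turn": 0}
    - {"fingers": 0, "dx": 0, "dy": 0, "dz": 1.6, "turn": 0}
    - {"fingers": 0, "dx": 0, "dy": 0, "dz": 1.6, "turn": 0}

```text
t: 19.88
tool_pos: [0.4799, 0.1224, 0.0287]
ee_rot: [-3.141, 0.001, 2.819]
wrist_force: [-2.1, -1.3, 11.3]
gripper_width: 0.0178
finger_force: 30.0
```

It's seated. I'll ease off, open to a modest width, then rise.

Emit:
apply_moves:
  deltas:
    - {"fingers": 0, "dx": 0, "dy": 0, "dz": -0.8, "turn": 0}
    - {"fingers": 20, "dx": 0, "dy": 0, "dz": -0.8, "turn": 0}
    - {"fingers": 50, "dx": 0, "dy": 0, "dz": -0.8, "turn": 0}
    - {"fingers": 60, "dx": 0, "dy": 0, "dz": -0.8, "turn": 0}
    - {"fingers": 60, "dx": 0, "dy": 0, "dz": -0.8, "turn": 0}

```text
t: 20.5
tool_pos: [0.4798, 0.1224, 0.0287]
ee_rot: [-3.142, -0.0, 2.819]
wrist_force: [1.1, 0.3, -0.5]
gripper_width: 0.0447
finger_force: 0.0
```

Emit:
apply_moves:
  deltas:
    - {"fingers": 60, "dx": 0, "dy": 0, "dz": -0.8, "turn": 0}
    - {"fingers": 60, "dx": 0, "dy": 0, "dz": -20, "turn": 0}
    - {"fingers": 60, "dx": 0, "dy": 0, "dz": -70, "turn": 0}
    - {"fingers": 60, "dx": 0, "dy": 0, "dz": -120, "turn": 0}
    - {"fingers": 60, "dx": 0, "dy": 0, "dz": -170, "turn": 0}

```text
t: 21.12
tool_pos: [0.4794, 0.1222, 0.2002]
ee_rot: [-3.141, -0.001, 2.819]
wrist_force: [0.5, 0.6, 0.1]
gripper_width: 0.0562
finger_force: 0.0
```

Run:
```python
from h import *
a=snap('top','a7.png');b=snap('scene','b7.png')
to(.4785,.1245,.2,162)
o=np.zeros((600,800,3),np.uint8)
o[:300]=cv2.resize(a[190:250,260:420],(800,300),interpolation=cv2.INTER_CUBIC)
o[300:,:400]=cv2.resize(a[140:290,130:330],(400,300));o[300:,400:]=cv2.resize(b[170:370,170:437],(400,300),interpolation=cv2.INTER_CUBIC)
cv2.imwrite('pics/c7.png',o[:,:,::-1])
```

```text
pos [0.4816 0.1234 0.2031] yaw 161.48 F [ 0.   1.1 -0.1] w 0.055824426795542885 t 21.225
dx 3.3 dy 0.1 dz 3.1 turn -0.009
```

View pics/c7.png

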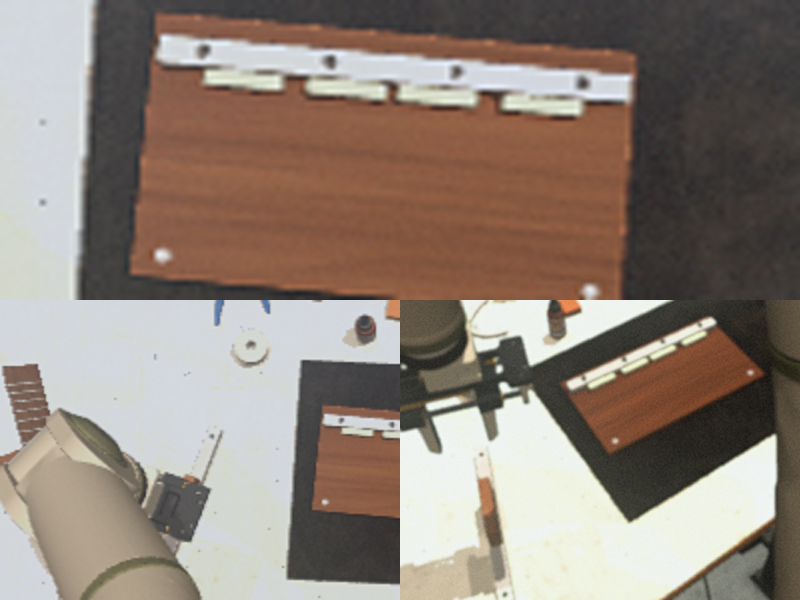

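All four blanks lie flush along the fence (top crop, row ~90). The straightedge is flat on the bare bench between mat and neck, and the bottle and reel haven't moved.

```bash
python3 -c "
from h import *
print(arm.hand_in())"
```

```text
the job is handed in; nothing more can be done
None
```

I handed the job in at about 21 s: all four blanks look flush along the fence after a push of about 14–15.5 N held for roughly 2 s, and the straightedge is back flat on the bare bench between the mat and the neck.

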